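Load the carton warmer and set its lamp dimmer

ROBOT

A 6-joint arm with a two-finger parallel gripper is mounted at the origin on the work surface. World frame = base frame: x ahead of the robot, y to its left, z up, the work surface at z = 0. Lengths are in m, angles in rad, forces in N, time in s.
With the tool pointing down it reaches from about 0.3 to 0.875 m from the base axis. Payload 6.4 kg.
Tool frame: the origin (TCP) lies on the centre line of the jaws, within the pads' length; the fingertips stand 8 mm ahead of it and the grasp point (between the pads) lies 11 mm behind it; z points along the fingers, y is the line along which they close (so a half turn about z gives the same grasp; the last joint's range is limited). The gripper opens to 85 mm and grips with 20 to 120 N. Pads are 22 mm wide; open, the fingers measure 114 mm over their backs; the gripper's body (76 mm by 85 mm) begins 54 mm behind the grasp point. The pads swing forward as they close: fully open they stand 13 mm farther back than shut.
Start: joints at [-1.401, 0.181, 1.607, -0, 1.354, -0.206], TCP at [0.211, -0.535, 0.239] pointing down, gripper open.
Joint ranges: [-2.99, 2.99], [-0.89, 2.07], [0.3, 2.58], [-1.14, 4.28], [0, 2.63], [-3.12, 3.12]. Speed limits (rad/s): [2.57, 2.57, 3.01, 3.14, 3.14, 3.14].

INTERFACE

Orientations are given as a unit quaternion [w, x, y, z].
In Python, from bench import ctrl gives the robot as it stands.
- The arm moves only by the shell command python3 -m handwheel 'ROWS' [OPENING]. ROWS is JSON, a list that holds one entry, the list of rows, each a list of 4 numbers: the shift along the tool's x, y, z each as a share of 20 cm, from -1 to 1, then the turn about the tool's z as a share of 1.5 rad, from -1 to 1. In form: [[[x, y, z, twist], ...]]. A call has 1 to 10 rows; each row is the pose to reach, as a shift and turn from the pose commanded when the call began, along the tool's axes at that moment; what a row does not reach only later rows make up. A row lasts 1/8 s, in which the tool goes at most 62.5 mm and 10.7 degrees, less where a joint would pass 70% of its speed; a pose out of reach is approached as far as the arm can. A call with a number of a shift or a turn outside -1 to 1 is refused whole. A call with a gripper value outside its range is refused whole. OPENING is the finger opening in mm, from 0 to 85.4, set as the call begins (- or left out, the last holds). The fingers move at their own pace and stop on an object; the grip force is fixed at half the most. Time passes only in rows, so rows that repeat a pose let the fingers close. It gives the time, the measured TCP pose, the force, the opening and the grip force at its end, in the units of the state.
- ctrl.get_obs(): the state, without advancing time (a new reading comes with each control period).
- ctrl.camera(name): name is "scene" or "top" or "wrist"; returns a dict with "color" (480x640x3 uint8, red, green, blue), "range_z" (480x640 float32, m along the optical axis (not along the pixel's ray), 0 where there is no reading), "K" (3x3 intrinsics, pixels), "pose" (4x4, takes a point from camera to world coordinates); the wrist camera has in their place "T_tool_cam" (4x4, takes a point from camera to tool coordinates, whose origin is the TCP and whose axes are the flange's). Camera axes: x right, y down, z forward; pixel columns grow to the right and rows downward; lengths in m; the calibration is good to about 2 mm. A picture is of the moment at which its call begins: read the wrist's pose just before it.
- ctrl.hand_in(): hands the job in; it is judged then, once.
The state is a dict: "time_s": time; "q": joint angles; "dq": joint speeds; "joint_efforts": joint torques, N m; "eef_pos": TCP position; "eef_rot": TCP orientation; "wrist_force": force on the tool from outside, world axes, zero at the start; "torque": the same for the moment, N m; "opening": opening from 0.0 (shut) to 1.0 (fully open); "grasp_force": force on a finger pad.
Only numpy, scipy, OpenCV 4.12 (cv2) and the standard library are available. Lean on these libraries where they do the work, as an engineer would, in place of code of your own. Each camera call takes 0.05 s, during which the arm holds its last target. There are 200 camera calls.

TASK

First slide the lamp dimmer all the way down to off while no carton is under the lamp bridge yet. With the dimmer still off, slide every sandwich carton on the worktop in under the lamp bridge, side by side and upright on the worktop, pushed square and fully home against the back stop with the red sticker end left sticking out at the front. Last, slide the dimmer up to the yellow marker and leave it there; do not bump the lamp bridge with the robot, and leave the sauce bottle, the tub and the jar where they stand.

Things in the scene. Friction and masses are not known exactly. Their poses are not given: they have to be found in the camera images.
- warmer: Carton warmer, fixed. Origin on the worktop (z 0) below the middle of the lamp bridge's front edge; +x runs in to the back stop, y along the bridge, z up. Dark glass plate, flush with the worktop: x -220 to +80 mm, y +-165 mm. Back stop: steel ledge 30 mm high, front face at x = +80 mm. A carton that is home has its centre at x = -5 mm and sticks out 90 mm at the front.
- lamp: Steel lamp bridge on the warmer, same origin and axes: a beam 90 mm deep (x 0 to 90 mm), 380 mm long (y +-190 mm), underside at z = 90 mm, top at 125 mm, on two posts 20 mm wide with inner faces at y = +-170 mm (x 30 to 80 mm). The way in below it is 340 mm wide, 90 mm high.
- dimmer_base: Dimmer console, a grey box 120 (x) x 210 (y) x 30 mm high fixed on the worktop, origin at the centre of its underside. A black track runs along its y axis in the middle of its top; a black dot is at the off end (-y), an orange dot at the full end (+y).
- dimmer (a joint): Travel of the black dimmer grip along the console's +y: 0 = off (at the -y end, 60 mm from the console's middle), 0.12 m = full.
- dimmer_top (a point): Centre of the top of the dimmer grip, a black block 30 mm (console x) x 22 mm (console y) x 36 mm high with a white line across its top; the top is 66 mm above the worktop.
- marker: Yellow flat marker lying on the console beside the track on its -x side, 36 mm from the track's middle, 3 mm thick; origin at its middle on the console's top. The dimmer is set when the middle of the grip is level with the marker's middle along the console's y axis.
- sauce: Red sauce bottle, 54 mm across, 150 mm high, standing; origin at the centre of its underside. Bystander.
- tub: White open tub, 90 mm across the rim, 70 mm high, standing; origin at the centre of its underside. Bystander.
- jar: Amber jar, 70 mm across, 90 mm high, standing; origin at the centre of its underside. Bystander.
- carton0: Sandwich carton, brown closed box 170 (own x) x 64 (own y) x 50 mm high, about 0.25 kg, origin at the centre of its underside; a red sticker covers its +x end face and the top beside it. May be absent.
- carton0_tag (a point): Middle of that carton's red-stickered end face, 85 mm along its +x from the centre, 25 mm up.
- carton1: Sandwich carton, brown closed box 170 (own x) x 64 (own y) x 50 mm high, about 0.25 kg, origin at the centre of its underside; a red sticker covers its +x end face and the top beside it. May be absent.
- carton1_tag (a point): Middle of that carton's red-stickered end face, 85 mm along its +x from the centre, 25 mm up.
- carton2: Sandwich carton, brown closed box 170 (own x) x 64 (own y) x 50 mm high, about 0.25 kg, origin at the centre of its underside; a red sticker covers its +x end face and the top beside it. May be absent.
- carton2_tag (a point): Middle of that carton's red-stickered end face, 85 mm along its +x from the centre, 25 mm up.

How it is judged:
By the outcome, as a careful person would: the job done as asked, in the order asked, and still so for the second after the job is handed in, with the robot touching nothing.
Of carton0, carton1, carton2 only 2 to 3 are there at a start; the rules pass over those that are not, and their reading is None.
At some moment in a run one of carton0, carton1, carton2 may be knocked a few centimetres aside while the robot is not near it.
Once in a run the grip may slacken for a moment while it holds something.
It also fails if it takes over 210 s, if anything falls off the work surface, if the arm or the gripper's body presses on something with over 40 N, if the wrist force passes 120 N, or if a joint passes its speed limit or range.

## Working session

There is one attempt and no reset: what is moved stays moved. The work goes in short steps, Python scripts to look and compute and a shell command to move; the robot and the scene stay as the last step left them, time stands still between calls to the robot, and variables do not carry over. Pictures are saved under pics/ and viewed, at most 14 in all, crops included, and the job is handed in when it is done.

```bash
ls; mkdir -p pics; cat > h.py <<'E'
import numpy as np, cv2
from bench import ctrl
def snap(n,f):
    c=ctrl.camera(n); cv2.imwrite('pics/'+f,c['color'][...,::-1]); return c
def world(c,T=None):
    K=c['K'];z=c['range_z'];v,u=np.mgrid[:480,:640]
    P=np.stack([(u-K[0,2])/K[0,0]*z,(v-K[1,2])/K[1,1]*z,z],-1)
    T=c['pose'] if T is None else T
    W=P@T[:3,:3].T+T[:3,3]; W[z==0]=np.nan
    return W
E
python3 - <<'E'
from h import *
o=ctrl.get_obs();print(o)
c=snap('top','top0.png');np.save('top0.npy',world(c));print(c['pose'],c['K'])
c=snap('scene','scene0.png');np.save('scene0.npy',world(c));print(c['pose'])
E
```

```text
pics
{'time_s': 0.0, 'q': array([-1.40134132e+00,  1.81527279e-01,  1.60798873e+00,  1.17782132e-05,
        1.35378536e+00, -2.06350488e-01]), 'dq': array([ 9.39230260e-05,  2.71292524e-04, -7.21366367e-04,  9.75096870e-04,
        3.39338475e-04, -2.16836238e-04]), 'joint_efforts': array([-6.50547213e-05, -4.44868755e+01, -3.51343417e+01, -3.28330007e-04,
        9.17338009e-03,  4.25478106e-06]), 'eef_pos': array([ 0.21094016, -0.53434818,  0.23840119]), 'eef_rot': array([-8.54108839e-04,  9.82398039e-01,  1.86797652e-01,  2.15090393e-05]), 'wrist_force': array([-0.22045646,  0.23654076, -0.56113476]), 'torque': array([-0.07284333,  0.05764869,  0.03319203]), 'grasp_force': 0.0, 'opening': 0.9978759713044396}
[[-0.02156112 -0.99596575  0.08710536  0.4474356 ]
 [-0.99976345  0.02122994 -0.00472677  0.07103279]
 [ 0.00285846 -0.08718667 -0.99618789  1.3585464 ]
 [ 0.          0.          0.          1.        ]] [[478.14533784   0.         325.96773221]
 [  0.         478.14533784 242.33207067]
 [  0.           0.           1.        ]]
[[ 0.88753305  0.25553025 -0.38339193  1.17968654]
 [ 0.46049514 -0.46461454  0.75635808 -1.13115813]
 [ 0.0151429  -0.84784292 -0.5300312   0.90867891]
 [ 0.          0.          0.          1.        ]]
```

View pics/top0.png

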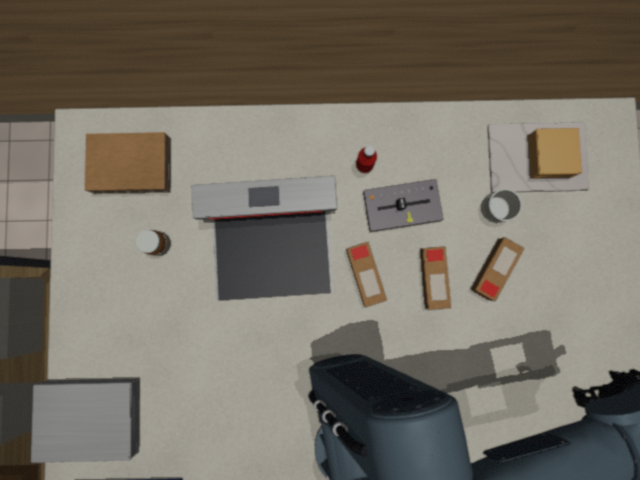

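View pics/scene0.png

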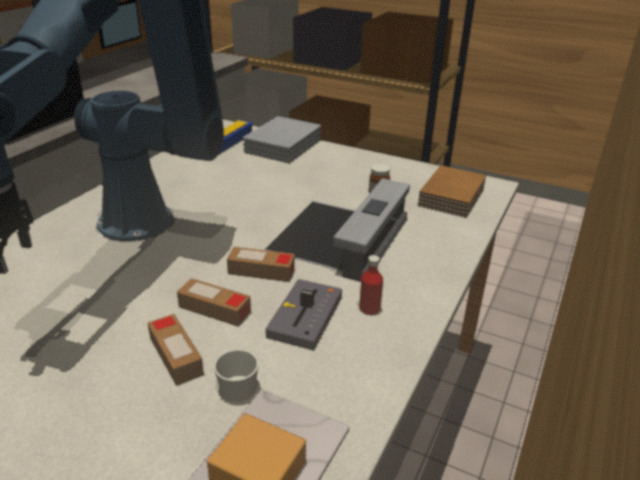

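The top view shows three cartons at (366,273), (436,278) and (499,270); the first two have their red end away from the robot. The warmer plate is at (272,255) with the bridge at (264,196). The console is at (403,205), its grip about mid-track and the yellow marker at (409,217). The bottle is at (367,158), the tub at (500,207) and the jar at (152,242).

```bash
cat > m.py <<'E'
from h import *
def rect(P):
    (c,s,a)=cv2.minAreaRect((P*1000).astype(np.float32)); return np.round(c,1),np.round(s,1),round(a,1)
def cartons(img,W):
    hsv=cv2.cvtColor(img,cv2.COLOR_RGB2HSV); z=W[...,2]
    m=((z>.044)&(z<.056)&(W[...,0]<.72)&(W[...,0]>.2)&(abs(W[...,1])<.75)).astype(np.uint8)
    n,l,st,_=cv2.connectedComponentsWithStats(m)
    red=((hsv[...,0]<6)|(hsv[...,0]>174))&(hsv[...,1]>150)&(hsv[...,2]>90)
    for i in range(1,n):
        if st[i,4]<250: continue
        k=l==i; P=W[k][:,:2]
        if (red&k).sum()<20: continue
        c,s,a=rect(P); r=W[k&red][:,:2].mean(0)*1000; d=r-c
        if s[0]<s[1]: a+=90
        a=np.deg2rad(a)
        if np.cos(a)*d[0]+np.sin(a)*d[1]<0:a+=np.pi
        print('carton px',st[i,:2]+st[i,2:4]//2,'c',c,s,'yaw(+x red)',round(np.rad2deg((a+np.pi)%(2*np.pi)-np.pi),1),'red',r.round())
E
python3 - <<'E'
from m import *
img=cv2.imread('pics/top0.png')[...,::-1].copy();W=np.load('top0.npy');z=W[...,2]
print('table z',np.nanmedian(z[330:350,250:300]))
cartons(img,W)
hsv=cv2.cvtColor(img,cv2.COLOR_RGB2HSV)
v,u=np.mgrid[:480,:640]
def R(u0,u1,v0,v1):return (u>=u0)&(u<u1)&(v>=v0)&(v<v1)
k=R(360,450,172,236)&(z>.024)&(z<.037);print('console',rect(W[k][:,:2]))
k=R(360,450,172,236)&(z>.058)&(z<.075);print('grip',rect(W[k][:,:2]),k.sum(),W[k].mean(0))
k=R(360,450,172,236)&(hsv[...,0]>22)&(hsv[...,0]<35)&(hsv[...,1]>150);print('marker',W[k].mean(0),k.sum())
k=R(180,350,165,235)&(z>.115)&(z<.135);print('beam',rect(W[k][:,:2]))
k=R(200,345,210,310)&(z<.02)&(hsv[...,2]<75);
n,l,st,_=cv2.connectedComponentsWithStats(k.astype(np.uint8));i=1+st[1:,4].argmax();print('plate',rect(W[l==i][:,:2]))
for nm,b in dict(sauce=(350,385,140,178),tub=(475,525,185,228),jar=(130,175,225,260)).items():
    k=R(*b)&(z>.03);print(nm,rect(W[k][:,:2]),np.nanmax(W[k][:,2]))
k=R(80,175,125,200)&(z>.02);print('box',rect(W[k][:,:2]),np.nanmax(W[k][:,2]))
E
```

```text
table z 0.0006455151080126953
carton px [499 269] c [ 479.3 -407.2] [ 65.9 170.6] yaw(+x red) 148.7 red [ 427. -377.]
carton px [366 274] c [472.9 -42.4] [170.   64.4] yaw(+x red) 16.4 red [533. -26.]
carton px [436 278] c [ 458.6 -233.8] [169.4  65.1] yaw(+x red) 3.1 red [ 521. -232.]
console (array([ 665.5, -153. ]), array([120.3, 210. ]), 7.6)
grip (array([ 664., -143.]), array([29.9, 22.4]), 7.7) 91 [ 0.66383669 -0.14239493  0.06660789]
marker [nan nan nan] 0
beam (array([679.2, 227.3]), array([ 92.1, 380.1]), 2.5)
plate (array([533.9, 227.9]), array([231.3, 364.7]), 2.6)
sauce (array([786.5, -48.8]), array([53.1, 49. ]), 72.2) 0.15552008608939683
tub (array([ 652.8, -424.2]), array([88.4, 88.3]), 49.2) 0.07942224462273972
jar (array([570.9, 538.8]), array([65.3, 67. ]), 28.8) 0.09760627147917478
box (array([800.1, 619.9]), array([163.1, 225. ]), 0.2) 0.06692138750281695<stdin>:10: RuntimeWarning: Mean of empty slice.
  ret = um.true_divide(
```

```bash
cat > go.py <<'E'
import sys
from m import *
WO=np.array([634.2,225.3]);WA=np.deg2rad(2.5)      # warmer
CO=np.array([665.5,-153.]);CA=np.deg2rad(7.7)      # console
def fr(O,a,x,y): return O+np.array([np.cos(a)*x-np.sin(a)*y,np.sin(a)*x+np.cos(a)*y])
def tool():
    o=ctrl.get_obs(); w,x,y,z=o['eef_rot']; R=np.array([1-2*(y*y+z*z),2*(x*y+w*z)]); return o,np.arctan2(R[1],R[0])
def go(x,y,z=None,yaw=None,turn=None):
    "mm, deg -> shares"
    o,a=tool(); p=o['eef_pos']*1000; d=np.array([x,y])-p[:2]; z=p[2] if z is None else z
    sx=d@[np.cos(a),np.sin(a)]; sy=d@[np.sin(a),-np.cos(a)]; sz=p[2]-z
    tw=0 if yaw is None else -np.deg2rad((yaw-np.rad2deg(a)+180)%360-180)
    print('at',p.round(1),'yaw',np.rad2deg(a).round(1),'-> shares',np.round([sx/200,sy/200,sz/200,tw/1.5],4),'t',round(o['time_s'],1),'q6',o['q'][5].round(2))
E
python3 - <<'E'
from go import *
img=cv2.imread('pics/top0.png')[...,::-1].copy();W=np.load('top0.npy')
hsv=cv2.cvtColor(img,cv2.COLOR_RGB2HSV);print(hsv[213:222,405:414].reshape(9,9,3)[4])
b=np.zeros((480,640),bool);b[175:236,360:445]=1
k=b&(hsv[...,0]>20)&(hsv[...,0]<40)&(hsv[...,1]>110)&(hsv[...,2]>90)
print(k.sum(),np.argwhere(k).mean(0)[::-1],W[k].mean(0),[(W[k][:,:2].mean(0)*1000-CO)@v for v in ([np.cos(CA),np.sin(CA)],[-np.sin(CA),np.cos(CA)])])
print(ctrl.camera('wrist')['T_tool_cam'].round(3))
g=fr(CO,CA,0,10);print(g);go(*g,110,7.7)
E
```

```text
[[165   9 116]
 [ 11  17 117]
 [ 29  65 125]
 [ 31 129 150]
 [ 31 140 162]
 [ 30 112 152]
 [ 29  68 135]
 [ 24  31 123]
 [ 10  13 117]]
30 [408.93333333 217.96666667] [ 0.62672878 -0.16863684  0.0334273 ] [np.float64(-40.51675214317362), np.float64(-10.301037537173839)]
[[ 0.    -0.962 -0.273  0.07 ]
 [ 1.     0.    -0.    -0.001]
 [ 0.    -0.273  0.962 -0.136]
 [ 0.     0.     0.     1.   ]]
[ 664.16013815 -143.090168  ]
at [ 211.  -534.5  238.6] yaw 21.5 -> shares [ 2.826  -0.9886  0.643   0.161 ] t 0.1 q6 -0.21
```

```bash
python3 -m handwheel '[[[1,-0.35,0,0],[1,-0.35,0,0],[1,-0.35,0,0],[1,-0.35,0,0],[1,-0.35,0,0]]]'; python3 -m handwheel '[[[1,-0.35,0,0],[1,-0.35,0,0],[1,-0.35,0,0],[1,-0.35,0,0],[1,-0.35,0,0]]]';python3 -m handwheel '[[[0.6,-0.28,0.4,0],[0.6,-0.28,0.4,0],[0.6,-0.28,0.4,0.16],[0.6,-0.28,0.4,0.16],[0.6,-0.28,0.4,0.16],[0.6,-0.28,0.4,0.16],[0.6,-0.28,0.4,0.16]]]'
python3 - <<'E'
from go import *
go(*fr(CO,CA,0,10),46,7.7)
E
```

```text
time_s: 0.78
eef_pos: [0.3726, -0.3949, 0.2391]
eef_rot: [-0.0, 0.982, 0.188, -0.0]
wrist_force: [-0.7, -0.5, 0.2]
opening: 0.999
grasp_force: 0.0
time_s: 1.4
eef_pos: [0.5321, -0.2576, 0.2388]
eef_rot: [-0.0, 0.982, 0.188, -0.0]
wrist_force: [-0.5, -0.6, -0.7]
opening: 0.998
grasp_force: 0.0
time_s: 2.28
eef_pos: [0.6226, -0.1628, 0.1597]
eef_rot: [0.0, 0.998, 0.067, 0.0]
wrist_force: [-0.0, 0.3, -0.0]
opening: 1.001
grasp_force: 0.0
at [ 622.6 -162.8  159.7] yaw 7.7 -> shares [ 2.193e-01 -6.970e-02  5.687e-01  5.000e-04] t 2.3 q6 1.0
```

```bash
cat >> go.py <<'E'
def wrist(f):
    o=ctrl.get_obs(); c=snap('wrist',f); w,x,y,z=o['eef_rot']
    from scipy.spatial.transform import Rotation as Ro
    T=np.eye(4);T[:3,:3]=Ro.from_quat([x,y,z,w]).as_matrix();T[:3,3]=o['eef_pos']
    return c,world(c,T@c['T_tool_cam'])
def loc(P,O,a): d=P-O; return np.stack([d@[np.cos(a),np.sin(a)],d@[-np.sin(a),np.cos(a)]],-1)
def dim(f):
    c,W=wrist(f); L=loc(W[...,:2]*1000,CO,CA); z=W[...,2]*1000
    hsv=cv2.cvtColor(c['color'],cv2.COLOR_RGB2HSV)
    k=(z>24)&(z<37)&(abs(L[...,0])<80)&(abs(L[...,1])<130); print('console',rect(W[k][:,:2]),k.sum())
    k=(z>60)&(z<72)&(abs(L[...,0])<25)&(abs(L[...,1])<90); print('grip',rect(W[k][:,:2]),'loc',loc(np.array(rect(W[k][:,:2])[0]),CO,CA).round(1))
    k=(hsv[...,0]>20)&(hsv[...,0]<40)&(hsv[...,1]>100)&(hsv[...,2]>80)&(z<45)&(abs(L[...,0])<60)&(abs(L[...,1])<100)
    if k.sum(): r=rect(W[k][:,:2]);print('marker',r,k.sum(),'loc',loc(np.array(r[0]),CO,CA).round(1))
E
python3 - <<'E'
from go import *
dim('w0.png')
E
```

```text
console (array([ 666. , -151.8]), array([119. , 210.5]), 7.8) 51999
grip (array([ 664.4, -141.7]), array([29.7, 21.6]), 7.5) loc [ 0.4 11.3]
marker (array([ 630.4, -165.8]), array([28. , 15.6]), 7.8) 577 loc [-36.5  -8. ]
```

View pics/w0.png

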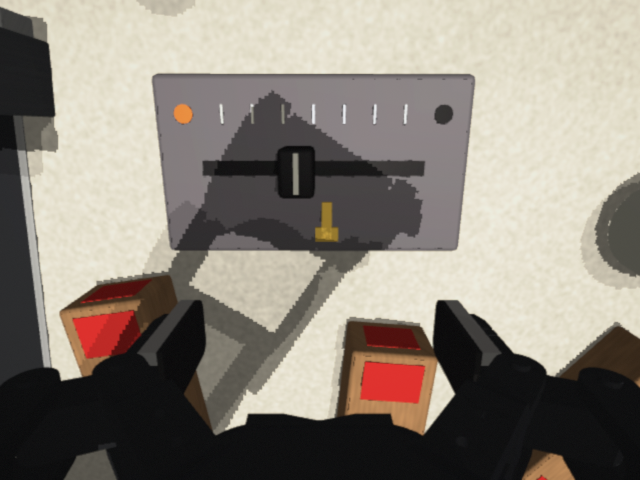

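The wrist view shows the grip at (296,172), the marker at (327,225), the orange full dot at (183,113) and the black off dot at (443,113). The marker sits about 19 mm from the grip, towards off.

```bash
sed -i 's/^CO=.*(\[665.5,-153.\])/CO=np.array([666.,-152.])/' go.py; python3 -m handwheel '[[[0.222,-0.075,0,0],[0.222,-0.075,0.2,0],[0.222,-0.075,0.45,0],[0.222,-0.075,0.565,0],[0.222,-0.075,0.565,0]]]'; python3 -m handwheel '[[[0,0,0,0],[0,0,0,0],[0,0,0,0],[0,0,0,0],[0,0,0,0],[0,0,0,0]]]' 0;  python3 -m handwheel '[[[0,0.1,0,0],[0,0.2,0,0],[0,0.28,0,0],[0,0.32,0,0],[0,0.345,0,0],[0,0.355,0,0],[0,0.355,0,0]]]' 
python3 - <<'E'
from go import *
o,a=tool();print(loc(o['eef_pos'][:2]*1000,CO,CA),a)
E
```

```text
time_s: 2.95
eef_pos: [0.6634, -0.1405, 0.0445]
eef_rot: [-0.001, 0.998, 0.068, -0.002]
wrist_force: [-0.1, 0.8, 0.2]
opening: 1.001
grasp_force: 0.0
time_s: 3.7
eef_pos: [0.6654, -0.1412, 0.0476]
eef_rot: [0.0, 0.998, 0.068, 0.001]
wrist_force: [-2.4, 0.1, 6.2]
opening: 0.248
grasp_force: 59.5
time_s: 4.58
eef_pos: [0.6749, -0.2118, 0.0476]
eef_rot: [0.0, 0.998, 0.068, 0.001]
wrist_force: [-1.0, -0.3, 5.3]
opening: 0.246
grasp_force: 59.7
[  0.86129786 -60.42308368] 0.13559484779287434
```

```bash
python3 -m handwheel '[[[0,0.01,0,0],[0,0.02,0,0],[0,0.02,0,0]]]'; python3 -m handwheel '[[[0,0,0,0],[0,0,0,0],[0,0,0,0],[0,0,-0.3,0],[-0.3,0,-0.6,0],[-0.3,0,-0.6,0],[-0.3,0,-0.6,0]]]' 85
python3 - <<'E'
from go import *
dim('w1.png')
c=snap('top','top1.png');cartons(c['color'],world(c))
E
```

```text
time_s: 4.95
eef_pos: [0.6751, -0.2127, 0.0476]
eef_rot: [-0.002, 0.998, 0.068, -0.0]
wrist_force: [-4.3, 8.7, 10.1]
opening: 0.246
grasp_force: 60.2
time_s: 5.82
eef_pos: [0.6158, -0.2243, 0.1684]
eef_rot: [0.001, 0.998, 0.067, 0.001]
wrist_force: [0.7, 0.2, -0.9]
opening: 0.997
grasp_force: 0.0
console (array([ 665.6, -152.1]), array([119.7, 209.8]), 7.7) 51392
grip (array([ 673.8, -211.4]), array([29.6, 22. ]), 7.5) loc [ -0.2 -59.9]
marker (array([ 630.3, -165.5]), array([28.1, 16.8]), 7.7) 588 loc [-37.2  -8.6]
carton px [500 269] c [ 477.9 -410.8] [ 61.2 170.8] yaw(+x red) 149.8 red [ 426. -378.]
carton px [366 274] c [472.7 -42.6] [169.7  64.2] yaw(+x red) 16.3 red [533. -27.]
```

```bash
python3 -m handwheel '[[[-0.315,-1,0,-0.1],[-0.315,-1,0,-0.1],[-0.315,-1,0,-0.1],[-0.315,-1,0,-0.1],[-0.315,-1,0,-0.1],[-0.315,-1,0,-0.1]]]' 85
python3 - <<'E'
from go import *
go(525.5,-27.1,17,16.3)
E
```

```text
time_s: 6.68
eef_pos: [0.5269, -0.0346, 0.1661]
eef_rot: [0.0, 0.99, 0.142, 0.0]
wrist_force: [0.1, -0.5, -0.1]
opening: 0.998
grasp_force: 0.0
at [526.9 -34.6 166.1] yaw 16.4 -> shares [ 3.800e-03 -3.790e-02  7.453e-01  6.000e-04] t 6.7 q6 1.0
```

```bash
python3 -m handwheel '[[[0.004,-0.038,0,0],[0.004,-0.038,0.3,0],[0.004,-0.038,0.55,0],[0.004,-0.038,0.7,0],[0.004,-0.038,0.735,0],[0.004,-0.038,0.735,0]]]'; python3 -m handwheel '[[[0,0,0,0],[0,0,0,0],[0,0,0,0],[0,0,0,0],[0,0,0,0]]]' 0
python3 - <<'E'
from go import *
P=fr(WO,WA,-260,100);print(P);go(*P)
E
```

```text
time_s: 7.42
eef_pos: [0.5251, -0.0266, 0.0196]
eef_rot: [0.0, 0.99, 0.142, 0.0]
wrist_force: [0.2, -0.3, 0.2]
opening: 0.998
grasp_force: 0.0
time_s: 8.05
eef_pos: [0.5263, -0.0266, 0.0212]
eef_rot: [0.001, 0.99, 0.142, 0.002]
wrist_force: [0.2, -0.3, 7.1]
opening: 0.738
grasp_force: 66.8
[370.08552365 313.86378144]
at [526.3 -26.6  21.2] yaw 16.4 -> shares [-0.2693 -1.8535  0.      0.    ] t 8.1 q6 1.01
```

```bash
python3 -m handwheel '[[[-0.06,-0.15,0,0],[-0.12,-0.35,0,0],[-0.18,-0.55,0,0],[-0.24,-0.75,0,0],[-0.27,-0.92,0,0],[-0.27,-0.92,0,0]]]'; python3 -m handwheel '[[[0,-0.2,0,-0.1],[0,-0.4,0,-0.2],[0,-0.6,0,-0.3],[0,-0.8,0,-0.4],[0,-0.93,0,-0.5],[0,-0.93,0,-0.6],[0,-0.93,0,-0.7],[0,-0.93,0,-0.8],[0,-0.93,0,-0.9],[0,-0.93,0,-0.95]]]'
python3 - <<'E'
from go import *
P=fr(WO,WA,-260,100);go(*P,yaw=182.5)
c=snap('top','top2.png');cartons(c['color'],world(c))
E
```

```text
time_s: 8.8
eef_pos: [0.4214, 0.1375, 0.0212]
eef_rot: [-0.001, 0.99, 0.143, 0.002]
wrist_force: [-4.4, 5.9, 13.1]
opening: 0.737
grasp_force: 67.9
time_s: 10.05
eef_pos: [0.3696, 0.3148, 0.0212]
eef_rot: [0.0, 0.655, 0.756, 0.002]
wrist_force: [-1.8, 0.7, 9.3]
opening: 0.74
grasp_force: 67.6
at [369.6 314.8  21.2] yaw 98.2 -> shares [-0.005   0.0017  0.     -0.9812] t 10.1 q6 0.32
carton px [499 269] c [ 479.8 -407.3] [ 65.5 171.1] yaw(+x red) 148.5 red [ 427. -377.]
carton px [436 278] c [ 458.7 -233.6] [169.3  65.9] yaw(+x red) 2.5 red [ 521. -232.]
```

View pics/top2.png

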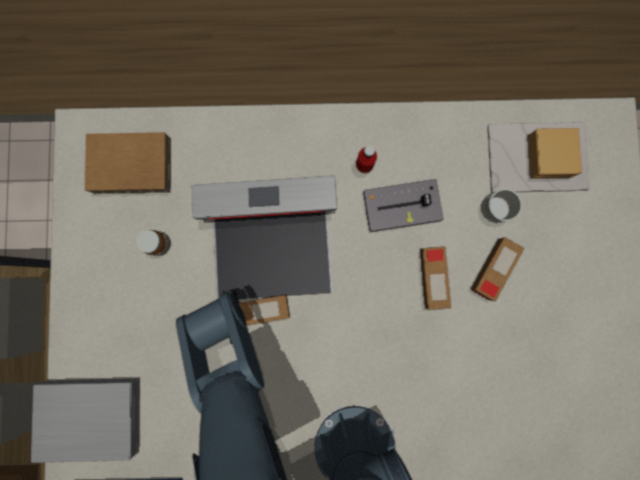

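The carton is held, now crosswise at (265,310). The dimmer grip is at the off end (427,199), and the other two cartons have not moved.

```bash
python3 -m handwheel '[[[0,0,0,-0.1],[0,0,0,-0.2],[0,0,0,-0.3],[0,0,0,-0.4],[0,0,0,-0.5],[0,0,0,-0.6],[0,0,0,-0.7],[0,0,0,-0.8],[0,0,0,-0.9],[0,0,0,-0.98]]]'
python3 -m handwheel '[[[0,0,0,0],[0,0,0,0]]]'
python3 - <<'E'
from go import *
img=cv2.imread('pics/top2.png')[...,::-1].copy()
c=snap('top','top3.png');W=world(c);hsv=cv2.cvtColor(img,cv2.COLOR_RGB2HSV)
np.save('top3.npy',W)
L=loc(W[...,:2]*1000,WO,WA);z=W[...,2]
# edges of the beam in its own frame
k=(z>.115)&(z<.135)&(abs(L[...,0]-45)<70)&(abs(L[...,1])<210);r=rect(W[k][:,:2]);print('beam',r)
# carton top (not hidden part)
k=(z>.044)&(z<.056)&(L[...,0]<-20)&(abs(L[...,1]-100)<80)&(L[...,0]>-400);r=rect(W[k][:,:2]);print('held',r,loc(np.array(r[0]),WO,WA))
go(*fr(WO,WA,-260,100),yaw=182.5)
go(*fr(WO,WA,-60,100),yaw=182.5)
E
```

```text
time_s: 11.35
eef_pos: [0.3697, 0.3147, 0.0212]
eef_rot: [0.001, -0.022, 1.0, 0.001]
wrist_force: [-1.8, 2.3, 8.3]
opening: 0.742
grasp_force: 67.6
time_s: 11.6
eef_pos: [0.3698, 0.3146, 0.0212]
eef_rot: [0.001, -0.02, 1.0, 0.001]
wrist_force: [-1.0, -0.0, 9.7]
opening: 0.743
grasp_force: 67.7
beam (array([679.1, 227.4]), array([ 91.5, 380. ]), 2.6)
held (array([425.5, 315.8]), array([169.2,  64.6]), 2.7) [-204.55380929   99.5172302 ]
at [369.7 314.6  21.1] yaw -177.7 -> shares [-0.0016 -0.0035  0.     -0.0028] t 11.7 q6 -1.15
at [369.7 314.6  21.1] yaw -177.7 -> shares [-1.0016e+00  7.0000e-04  0.0000e+00 -2.8000e-03] t 11.7 q6 -1.15
```

```bash
python3 -m handwheel '[[[-0.15,0,0,-0.003],[-0.35,0,0,-0.003],[-0.55,0,0,-0.003],[-0.72,0,0,-0.003],[-0.85,0,0,-0.003],[-0.92,0,0,-0.003],[-0.96,0,0,-0.003],[-0.97,0,0,-0.003],[-0.975,0,0,-0.003],[-0.975,0,0,-0.003]]]'
python3 -m handwheel '[[[-0.01,0,0,0],[-0.02,0,0,0],[-0.025,0,0,0],[-0.025,0,0,0]]]'
python3 -m handwheel '[[[-0.005,0,0,0],[-0.01,0,0,0],[-0.01,0,0,0]]]'
```

```text
time_s: 12.9
eef_pos: [0.5631, 0.3219, 0.021]
eef_rot: [0.0, -0.022, 1.0, 0.0]
wrist_force: [-5.1, -0.7, 8.5]
opening: 0.74
grasp_force: 68.3
time_s: 13.4
eef_pos: [0.568, 0.3223, 0.0211]
eef_rot: [0.0, -0.022, 1.0, 0.0]
wrist_force: [-5.9, -0.6, 8.6]
opening: 0.74
grasp_force: 68.0
time_s: 13.78
eef_pos: [0.5699, 0.3224, 0.021]
eef_rot: [-0.0, -0.022, 1.0, 0.0]
wrist_force: [-5.2, -0.5, 9.4]
opening: 0.737
grasp_force: 68.0
```

```bash
for i in 1 2 3; do :; done; python3 -m handwheel '[[[-0.005,0,0,0],[-0.01,0,0,0],[-0.01,0,0,0]]]' | grep -E 'pos|wrist'
python3 -m handwheel '[[[-0.005,0,0,0],[-0.01,0,0,0],[-0.01,0,0,0]]]' | grep -E 'pos|wrist'
python3 - <<'E'
from go import *
c=snap('top','top4.png');W=world(c);L=loc(W[...,:2]*1000,WO,WA);z=W[...,2]
k=(z>.044)&(z<.056)&(L[...,0]<-10)&(L[...,0]>-130)&(abs(L[...,1]-100)<60);print('carton in',loc(W[k][:,:2]*1000,WO,WA).min(0),rect(W[k][:,:2]))
o,a=tool();print(loc(o['eef_pos'][:2]*1000,WO,WA),np.rad2deg(a))
E
```

```text
eef_pos: [0.57, 0.3224, 0.021]
wrist_force: [-14.3, -3.0, 16.1]
eef_pos: [0.57, 0.3224, 0.021]
wrist_force: [-22.7, -5.1, 22.4]
carton in [-88.19234818  54.6250871 ] (array([570.2, 303.4]), array([50.7, 97.4]), 59.3)
[-59.96424013  99.77393123] -177.44929055943808
```

```bash
python3 -m handwheel '[[[0,0,0,0],[0,0,0,0],[0,0,0,0],[0,0,0,0],[0.02,0,-0.1,0],[0.1,0,-0.35,0],[0.3,0,-0.7,0],[0.4,0,-0.7,0],[0.4,0,-0.7,0]]]' 85
python3 - <<'E'
from go import *
c,W=wrist('w2.png');L=loc(W[...,:2]*1000,WO,WA);z=W[...,2]
k=(z>.044)&(z<.056)&(L[...,0]<-10)&(L[...,0]>-130)&(abs(L[...,1]-100)<60);r=rect(W[k][:,:2]);print('carton in',loc(W[k][:,:2]*1000,WO,WA).min(0),r)
c=snap('top','top5.png');cartons(c['color'],world(c))
go(0,0)
E
```

```text
time_s: 15.7
eef_pos: [0.494, 0.3191, 0.1628]
eef_rot: [0.002, -0.023, 1.0, 0.001]
wrist_force: [0.2, -0.1, 0.7]
opening: 0.993
grasp_force: 0.0
carton in [-89.81834431  68.52277608] (array([580. , 323.7]), array([79.8, 64.2]), 2.4)
carton px [232 235] c [588.3 322.3] [96.2 64.3] yaw(+x red) -177.1 red [565. 321.]
carton px [499 269] c [ 479.6 -407.3] [ 66.3 171.3] yaw(+x red) 148.3 red [ 427. -377.]
carton px [436 278] c [ 458.6 -234.1] [169.8  66. ] yaw(+x red) 3.0 red [ 521. -232.]
at [494.7 318.4 160.3] yaw -177.5 -> shares [ 2.5413 -1.4817  0.      0.    ] t 15.8 q6 -1.24
```

View pics/w2.png

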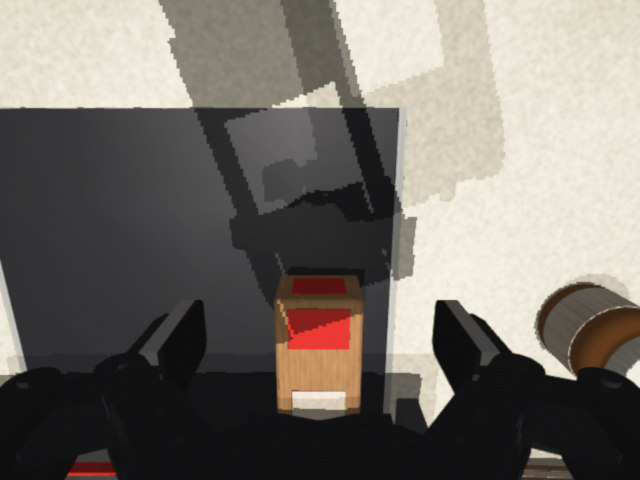

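The first carton stands square and home, its red end out at (319,325).

```bash
python3 -m handwheel '[[[0,-0.3,0,0.1],[0,-0.5,0,0.2],[0,-0.8,0,0.3],[0,-1,0,0.4],[0,-1,0,0.5],[0,-1,0,0.6],[0,-1,0,0.7],[0,-1,0,0.8],[0,-1,0,0.9],[0,-1,0,1]]]' 85
python3 -m handwheel '[[[-0.3,0,0,0.1],[-0.6,0,0,0.2],[-0.9,0,0,0.3],[-1,0,0,0.4],[-1,0,0,0.5],[-1,0,0,0.6],[-1,0,0,0.7],[-1,0,0,0.8],[-1,0,0,0.9],[-1,0,0,1]]]'
python3 - <<'E'
from go import *
c=snap('top','top6.png');cartons(c['color'],world(c))
go(513.5,-231.1,18.5,2.9)
E
```

```text
time_s: 17.05
eef_pos: [0.5034, 0.118, 0.1584]
eef_rot: [-0.001, 0.668, 0.745, -0.001]
wrist_force: [0.1, -0.9, -0.4]
opening: 0.997
grasp_force: 0.0
time_s: 18.3
eef_pos: [0.5261, -0.0808, 0.1583]
eef_rot: [-0.0, 0.996, 0.09, -0.001]
wrist_force: [0.4, -0.7, 0.5]
opening: 0.997
grasp_force: 0.0
carton px [232 235] c [588.3 322.8] [96.6 65.3] yaw(+x red) -177.6 red [564. 321.]
carton px [499 269] c [ 479.3 -407.1] [ 65.8 172.3] yaw(+x red) 148.8 red [ 427. -378.]
at [526.  -80.8 158.3] yaw 10.0 -> shares [-0.1917  0.7294  0.6989  0.0822] t 18.4 q6 1.02
```

```bash
python3 -m handwheel '[[[-0.19,0.25,0,0.08],[-0.19,0.5,0,0.08],[-0.19,0.73,0,0.08],[-0.19,0.73,0,0.08],[-0.19,0.73,0,0.08]]]'
cat >> go.py <<'E'
def wcart(f):
    "nearest carton top seen by the wrist camera"
    c,W=wrist(f);o,_=tool();z=W[...,2];D=np.hypot(*(W[...,:2]-o['eef_pos'][:2]).transpose(2,0,1))
    k=(z>.044)&(z<.055)&(D<.13); n,l,st,_=cv2.connectedComponentsWithStats(k.astype(np.uint8))
    for i in range(1,n):
        if st[i,4]>1500: print('wrist carton',rect(W[l==i][:,:2]),st[i])
E
python3 - <<'E'
from go import *
wcart('w3.png')
go(513.5,-231.1,18.5,2.9)
E
```

```text
time_s: 18.98
eef_pos: [0.5151, -0.2306, 0.1583]
eef_rot: [-0.001, 0.999, 0.033, -0.001]
wrist_force: [0.3, 0.4, -0.6]
opening: 0.993
grasp_force: 0.0
wrist carton (array([ 464.6, -232.5]), array([158.6,  64.2]), 3.0) [  271   194    99   213 19269]
at [ 515.2 -230.   158.5] yaw 3.8 -> shares [-0.0086  0.0048  0.6998  0.0105] t 19.0 q6 0.87
```

```bash
python3 -m handwheel '[[[-0.009,0.005,0.1,0.01],[-0.009,0.005,0.35,0.01],[-0.009,0.005,0.6,0.01],[-0.009,0.005,0.69,0.01],[-0.009,0.005,0.69,0.01]]]'; python3 -m handwheel '[[[0,0,0,0],[0,0,0,0],[0,0,0,0],[0,0,0,0],[0,0,0,0]]]' 0
python3 - <<'E'
from go import *
P=fr(WO,WA,-260,0);print(P);go(*P,yaw=182.5)
E
```

```text
time_s: 19.65
eef_pos: [0.5133, -0.2308, 0.0206]
eef_rot: [-0.001, 1.0, 0.026, -0.001]
wrist_force: [-0.1, -0.1, 0.1]
opening: 0.997
grasp_force: 0.0
time_s: 20.27
eef_pos: [0.5156, -0.2329, 0.0238]
eef_rot: [0.001, 1.0, 0.025, 0.002]
wrist_force: [0.5, 1.0, 7.5]
opening: 0.742
grasp_force: 67.3
[374.44746239 213.95895929]
at [ 515.6 -232.9   23.8] yaw 2.9 -> shares [-0.5924 -2.2669  0.     -2.0899] t 20.3 q6 0.89
```

```bash
python3 -m handwheel '[[[-0.06,-0.15,0,0],[-0.15,-0.35,0,0],[-0.25,-0.55,0,0],[-0.35,-0.75,0,0],[-0.4,-0.92,0,0],[-0.4,-0.95,0,0]]]'; python3 -m handwheel '[[[-0.1,-0.2,0,-0.1],[-0.19,-0.4,0,-0.2],[-0.19,-0.6,0,-0.3],[-0.19,-0.8,0,-0.4],[-0.19,-0.95,0,-0.5],[-0.19,-0.95,0,-0.6],[-0.19,-0.95,0,-0.7],[-0.19,-0.95,0,-0.8],[-0.19,-0.95,0,-0.9],[-0.19,-0.95,0,-1]]]'
python3 - <<'E'
from go import *
P=fr(WO,WA,-260,0);go(*P,yaw=182.5)
E
```

```text
time_s: 21.02
eef_pos: [0.4262, -0.0464, 0.0238]
eef_rot: [0.002, 1.0, 0.027, 0.002]
wrist_force: [-1.4, -5.1, 7.9]
opening: 0.741
grasp_force: 67.7
time_s: 22.28
eef_pos: [0.3794, 0.1423, 0.0237]
eef_rot: [0.001, 0.713, 0.701, 0.002]
wrist_force: [-1.9, 2.7, 15.0]
opening: 0.739
grasp_force: 68.8
at [379.4 142.3  23.7] yaw 89.1 -> shares [ 0.3577 -0.0305  0.     -1.0873] t 22.3 q6 0.08
```

```bash
python3 -m handwheel '[[[0.1,-0.03,0,-0.1],[0.25,-0.03,0,-0.2],[0.358,-0.03,0,-0.3],[0.358,-0.03,0,-0.4],[0.358,-0.03,0,-0.5],[0.358,-0.03,0,-0.6],[0.358,-0.03,0,-0.7],[0.358,-0.03,0,-0.8],[0.358,-0.03,0,-0.9],[0.358,-0.03,0,-1]]]'
python3 -m handwheel '[[[0,0,0,-0.087],[0,0,0,-0.087],[0,0,0,-0.087]]]'
python3 - <<'E'
from go import *
c=snap('top','top7.png');W=world(c);L=loc(W[...,:2]*1000,WO,WA);z=W[...,2]
k=(z>.044)&(z<.058)&(L[...,0]<-100)&(abs(L[...,1])<60)&(L[...,0]>-400);r=rect(W[k][:,:2]);print('held',r,loc(np.array(r[0]),WO,WA))
cartons(c['color'],W)
go(*fr(WO,WA,-60,0),yaw=182.5)
E
```

```text
time_s: 23.52
eef_pos: [0.3754, 0.2146, 0.0238]
eef_rot: [0.003, 0.044, 0.999, 0.001]
wrist_force: [0.0, 2.5, 9.4]
opening: 0.739
grasp_force: 68.2
time_s: 23.9
eef_pos: [0.3754, 0.2144, 0.0238]
eef_rot: [0.003, -0.019, 1.0, 0.001]
wrist_force: [1.2, 0.1, 8.6]
opening: 0.743
grasp_force: 68.3
held (array([464.5, 216.6]), array([105.5,  64.5]), 1.5) [-169.91797187   -1.28950949]
carton px [232 235] c [588.3 322.7] [96.7 64.7] yaw(+x red) -176.7 red [564. 321.]
carton px [499 269] c [ 480.  -407.5] [ 64.9 171.7] yaw(+x red) 148.5 red [ 427. -377.]
at [375.4 214.4  23.8] yaw -177.8 -> shares [-0.9952  0.0028  0.     -0.0032] t 23.9 q6 -1.37
```

```bash
python3 -m handwheel '[[[-0.15,0.002,0,-0.004],[-0.35,0.002,0,-0.004],[-0.55,0.002,0,-0.004],[-0.72,0.002,0,-0.004],[-0.84,0.002,0,-0.004],[-0.9,0.002,0,-0.004],[-0.94,0.002,0,-0.004],[-0.955,0.002,0,-0.004],[-0.955,0.002,0,-0.004]]]'
python3 -m handwheel '[[[-0.01,0,0,0],[-0.015,0,0,0],[-0.02,0,0,0],[-0.02,0,0,0]]]'| grep -E 'pos|wrist'
python3 -m handwheel '[[[-0.005,0,0,0],[-0.01,0,0,0],[-0.01,0,0,0]]]'| grep -E 'pos|wrist'
python3 -m handwheel '[[[-0.005,0,0,0],[-0.01,0,0,0],[-0.01,0,0,0]]]'| grep -E 'pos|wrist'
```

```text
time_s: 25.08
eef_pos: [0.5636, 0.2217, 0.0232]
eef_rot: [0.0, -0.023, 1.0, 0.0]
wrist_force: [-4.9, 0.2, 8.7]
opening: 0.742
grasp_force: 69.5
eef_pos: [0.5669, 0.222, 0.0232]
wrist_force: [-6.6, -0.0, 10.5]
eef_pos: [0.5689, 0.2221, 0.0232]
wrist_force: [-6.7, -0.2, 10.7]
eef_pos: [0.5709, 0.2222, 0.0232]
wrist_force: [-6.3, -0.0, 10.5]
```

```bash
python3 -m handwheel '[[[-0.005,0,0,0],[-0.01,0,0,0],[-0.01,0,0,0]]]'| grep -E 'pos|wrist'
python3 -m handwheel '[[[-0.005,0,0,0],[-0.01,0,0,0],[-0.01,0,0,0]]]'| grep -E 'pos|wrist'
python3 -m handwheel '[[[-0.005,0,0,0],[-0.01,0,0,0],[-0.01,0,0,0]]]'| grep -E 'pos|wrist'
```

```text
eef_pos: [0.5729, 0.2223, 0.0232]
wrist_force: [-6.6, -0.1, 9.9]
eef_pos: [0.5733, 0.2223, 0.0231]
wrist_force: [-13.0, -1.6, 15.2]
eef_pos: [0.5733, 0.2223, 0.0232]
wrist_force: [-22.6, -2.9, 24.1]
```

```bash
python3 -m handwheel '[[[0,0,0,0],[0,0,0,0],[0,0,0,0],[0,0,0,0],[0.03,0,-0.1,0],[0.1,0,-0.35,0],[0.3,0,-0.7,0],[0.4,0,-0.7,0],[0.4,0,-0.7,0]]]' 85
cat >> go.py <<'E'
def home(f,y):
    c,W=wrist(f);L=loc(W[...,:2]*1000,WO,WA);z=W[...,2]
    k=(z>.044)&(z<.056)&(L[...,0]<-10)&(L[...,0]>-130)&(abs(L[...,1]-y)<48);r=rect(W[k][:,:2]);print('home',np.percentile(L[k],[.2,99.8],axis=0).round(1).tolist(),r)
E
python3 - <<'E'
from go import *
home('w4.png',0)
c=snap('top','top8.png');cartons(c['color'],world(c))
go(432.7,-378.6,None,148.5)
E
```

```text
time_s: 28.58
eef_pos: [0.4969, 0.2187, 0.163]
eef_rot: [0.001, -0.023, 1.0, 0.0]
wrist_force: [0.0, 0.4, -0.5]
opening: 0.996
grasp_force: 0.0
home [[-92.1, -22.4], [-10.2, 43.4]] (array([583.9, 233.7]), array([64.1, 82.9]), 89.0)
carton px [499 269] c [ 479.9 -408.1] [ 65.4 171. ] yaw(+x red) 148.7 red [ 427. -377.]
at [497.5 218.3 161.2] yaw -177.4 -> shares [ 0.4588 -2.967   0.      0.3967] t 28.7 q6 -1.42
```

View pics/w4.png

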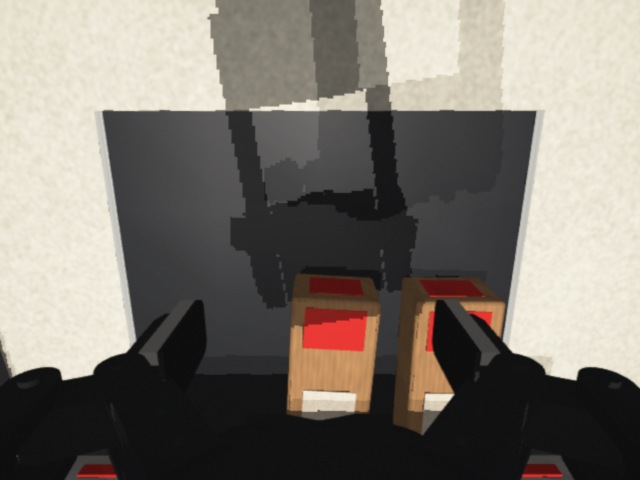

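The second carton has shifted: it now sits about 10 mm towards the first and is turned about 3.5° (see (333,340)). I'll regrasp it with the fingers partly open and straighten it.

```bash
python3 - <<'E'
from go import *
go(*fr(WO,WA,-62,11),None,179)
wcart('w5.png')
E
```

```text
at [497.5 218.3 161.2] yaw -177.4 -> shares [-0.3743  0.0594  0.      0.0418] t 28.7 q6 -1.42
wrist carton (array([585.1, 233.7]), array([64.1, 85.3]), 89.2) [ 287  295   95  109 9093]
wrist carton (array([572.3, 300.2]), array([62.5, 19. ]), 1.9) [ 409  298   33   81 1590]
```

```bash
python3 -m handwheel '[[[-0.2,0.059,0,0.042],[-0.374,0.059,0,0.042],[-0.374,0.059,0.2,0.042],[-0.374,0.059,0.45,0.042],[-0.374,0.059,0.65,0.042],[-0.374,0.059,0.69,0.042],[-0.374,0.059,0.69,0.042]]]' 75; python3 -m handwheel '[[[0,0,0,0],[0,0,0,0],[0,0,0,0],[0,0,0,0],[0,0,0,0]]]' 0
python3 - <<'E'
from go import *
go(*fr(WO,WA,-75,-2),None,182.5)
E
```

```text
time_s: 29.6
eef_pos: [0.5716, 0.2334, 0.0228]
eef_rot: [-0.001, 0.009, 1.0, -0.0]
wrist_force: [0.8, 0.6, -0.0]
opening: 0.876
grasp_force: 0.0
time_s: 30.22
eef_pos: [0.5728, 0.2338, 0.0252]
eef_rot: [0.002, 0.009, 1.0, 0.0]
wrist_force: [-1.1, -0.8, 6.1]
opening: 0.736
grasp_force: 67.9
at [572.8 233.8  25.2] yaw 179.0 -> shares [ 0.0659 -0.0701  0.     -0.0409] t 30.2 q6 -1.36
```

```bash
python3 -m handwheel '[[[0.04,0,0,0],[0.066,-0.03,0,-0.02],[0.066,-0.07,0,-0.041],[0.066,-0.07,0,-0.041],[0.066,-0.07,0,-0.041]]]'| grep -E 'pos|wrist'
python3 -m handwheel '[[[-0.02,0,0,0],[-0.04,0,0,0],[-0.05,0,0,0],[-0.06,0,0,0],[-0.065,0,0,0],[-0.065,0,0,0]]]'| grep -E 'pos|wrist'
python3 -m handwheel '[[[-0.005,0,0,0],[-0.01,0,0,0],[-0.01,0,0,0]]]'| grep -E 'pos|wrist'
python3 -m handwheel '[[[-0.005,0,0,0],[-0.01,0,0,0],[-0.01,0,0,0]]]'| grep -E 'pos|wrist'
```

```text
eef_pos: [0.5589, 0.2204, 0.0252]
wrist_force: [0.4, 0.8, 8.8]
eef_pos: [0.5695, 0.221, 0.0251]
wrist_force: [-10.4, -0.3, 18.7]
eef_pos: [0.5715, 0.2211, 0.0251]
wrist_force: [-11.0, 0.0, 18.6]
eef_pos: [0.5735, 0.2212, 0.0251]
wrist_force: [-10.9, -0.7, 17.7]
```

```bash
python3 -m handwheel '[[[-0.005,0,0,0],[-0.01,0,0,0],[-0.01,0,0,0]]]'| grep -E 'pos|wrist'
python3 -m handwheel '[[[-0.005,0,0,0],[-0.01,0,0,0],[-0.01,0,0,0]]]'| grep -E 'pos|wrist'
python3 - <<'E'
from go import *
o,a=tool();print(loc(o['eef_pos'][:2]*1000,WO,WA),np.rad2deg(a),o['wrist_force'],o['opening'])
c=snap('top','top9.png');W=world(c);L=loc(W[...,:2]*1000,WO,WA);z=W[...,2]
k=(z>.044)&(z<.056)&(L[...,0]<-5)&(L[...,0]>-130)&(abs(L[...,1])<50);print(k.sum(),rect(W[k][:,:2]))
E
```

```text
eef_pos: [0.5752, 0.2213, 0.0251]
wrist_force: [-12.8, -1.5, 20.1]
eef_pos: [0.5751, 0.2213, 0.0252]
wrist_force: [-22.1, -2.6, 27.7]
[-59.17414567  -1.45992098] -177.44611717563754 [-22.07929285  -2.63314979  27.66095841] 0.7427450247174755
27 (array([548.4, 229.4]), array([ 8.2, 44.7]), 5.6)
```

```bash
python3 -m handwheel '[[[0.01,0,0,0],[0.01,0,0,0]]]'| grep -E 'pos|wrist'; python3 -m handwheel '[[[0,0,0,0],[0,0,0,0],[0,0,0,0],[0,0,-0.1,0],[0,0,-0.35,0],[0.2,0,-0.7,0],[0.4,0,-0.7,0],[0.4,0,-0.7,0]]]' 78
python3 - <<'E'
from go import *
home('w6.png',0)
c=snap('top','top10.png');cartons(c['color'],world(c))
go(432.7,-378.6,None,148.5)
E
```

```text
eef_pos: [0.5752, 0.2213, 0.0252]
wrist_force: [-12.3, -0.0, 19.6]
time_s: 34.4
eef_pos: [0.4953, 0.2175, 0.166]
eef_rot: [0.001, -0.022, 1.0, 0.0]
wrist_force: [0.5, -0.3, -0.4]
opening: 0.912
grasp_force: 0.0
home [[-89.4, -32.5], [-10.2, 31.1]] (array([584.5, 222.5]), array([79.6, 64.1]), 2.4)
carton px [499 269] c [ 479.5 -407.4] [ 65.8 170.6] yaw(+x red) 148.9 red [ 427. -377.]
at [497.6 217.3 164.8] yaw -177.5 -> shares [ 0.4553 -2.9622  0.      0.3958] t 34.5 q6 -1.42
```

```bash
python3 -m handwheel '[[[0.15,-0.3,0,0],[0.15,-0.6,0,0],[0.15,-0.9,0,0],[0.15,-1,0,0],[0.15,-1,0,0]]]' 85 | grep pos
python3 -m handwheel '[[[0.15,-0.3,0,0],[0.15,-0.6,0,0],[0.15,-0.9,0,0],[0.15,-1,0,0],[0.15,-1,0,0]]]' | grep pos
python3 -m handwheel '[[[0.15,-0.3,0,0.1],[0.15,-0.6,0,0.2],[0.15,-0.9,0,0.3],[0.15,-0.96,0,0.396],[0.15,-0.96,0,0.396],[0.15,-0.96,0,0.396]]]' | grep pos
python3 - <<'E'
from go import *
wcart('w7.png')
c=snap('top','top11.png');cartons(c['color'],world(c))
go(432.7,-378.6,20.5,148.6)
E
```

```text
eef_pos: [0.4768, 0.014, 0.1632]
eef_pos: [0.4549, -0.1855, 0.1629]
eef_pos: [0.4336, -0.376, 0.1629]
wrist carton (array([ 475. , -404.4]), array([ 64.1, 159.4]), 58.7) [  265   192    97   212 18808]
carton px [269 233] c [592.6 221.3] [96.4 64.8] yaw(+x red) -178.1 red [569. 220.]
carton px [232 235] c [588.2 322.7] [96.9 65.1] yaw(+x red) -177.6 red [564. 321.]
carton px [489 286] c [ 432.9 -379.8] [65.9 62.4] yaw(+x red) -122.5 red [ 430. -382.]
at [ 433.6 -376.4  163.2] yaw 148.7 -> shares [-0.002  -0.0115  0.7137  0.0011] t 36.6 q6 -1.95
```

View pics/w7.png

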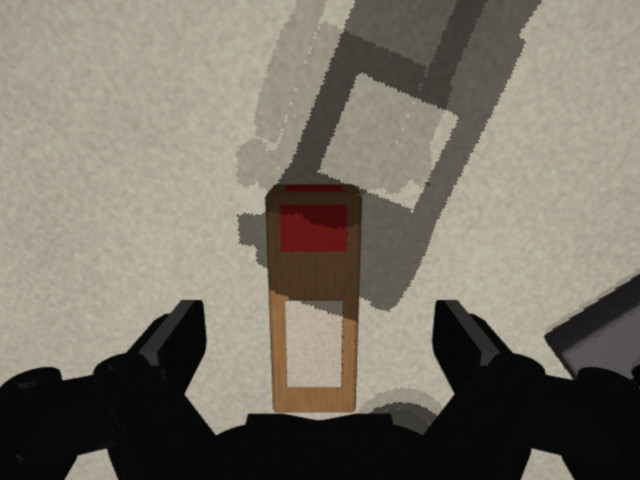

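Carton 3 lies centred between the fingers, its red end at (314,228). I'm descending to grasp it.

```bash
python3 -m handwheel '[[[-0.002,-0.011,0.1,0],[-0.002,-0.011,0.35,0],[-0.002,-0.011,0.6,0],[-0.002,-0.011,0.71,0],[-0.002,-0.011,0.71,0]]]'|grep pos; python3 -m handwheel '[[[0,0,0,0],[0,0,0,0],[0,0,0,0],[0,0,0,0],[0,0,0,0]]]' 0
python3 - <<'E'
from go import *
P=fr(WO,WA,-260,-100);print(P);go(*P,yaw=182.5)
E
```

```text
eef_pos: [0.4314, -0.378, 0.0195]
time_s: 37.85
eef_pos: [0.4333, -0.3813, 0.0233]
eef_rot: [0.001, 0.271, 0.962, -0.001]
wrist_force: [0.2, 2.1, 7.1]
opening: 0.742
grasp_force: 67.8
[378.80940113 114.05413713]
at [ 433.3 -381.3   23.3] yaw 148.5 -> shares [ 1.5265  1.9695  0.     -0.3957] t 37.9 q6 -1.95
```

```bash
python3 -m handwheel '[[[0.08,0.1,0,0],[0.2,0.26,0,0],[0.32,0.42,0,0],[0.44,0.58,0,0],[0.57,0.74,0,0],[0.7,0.9,0,0],[0.76,0.98,0,0],[0.76,0.98,0,0]]]'
python3 -m handwheel '[[[0.08,0.1,0,-0.05],[0.2,0.26,0,-0.1],[0.32,0.42,0,-0.15],[0.44,0.58,0,-0.2],[0.57,0.74,0,-0.25],[0.7,0.9,0,-0.3],[0.765,0.987,0,-0.35],[0.765,0.987,0,-0.395],[0.765,0.987,0,-0.395]]]'
python3 - <<'E'
from go import *
c=snap('top','top12.png');W=world(c);L=loc(W[...,:2]*1000,WO,WA);z=W[...,2]
k=(z>.044)&(z<.058)&(L[...,0]<-20)&(abs(L[...,1]+100)<58)&(L[...,0]>-400);r=rect(W[k][:,:2]);print('held',r,loc(np.array(r[0]),WO,WA))
cartons(c['color'],W)
go(*fr(WO,WA,-60,-100),yaw=182.5)
E
```

```text
time_s: 38.85
eef_pos: [0.4067, -0.1327, 0.0233]
eef_rot: [0.002, 0.271, 0.963, 0.0]
wrist_force: [-0.2, 10.0, 17.7]
opening: 0.736
grasp_force: 69.3
time_s: 39.98
eef_pos: [0.3801, 0.1152, 0.0233]
eef_rot: [0.002, -0.022, 1.0, 0.0]
wrist_force: [-1.4, 4.2, 13.7]
opening: 0.739
grasp_force: 69.0
held (array([466.5, 119.5]), array([104.6,  63.9]), 2.8) [-172.15531794  -98.38433058]
carton px [269 233] c [593.  221.6] [96.5 64.1] yaw(+x red) -177.1 red [569. 219.]
carton px [232 235] c [588.2 322.7] [96.4 65.1] yaw(+x red) -177.5 red [564. 320.]
at [380.2 115.2  23.3] yaw -177.5 -> shares [-9.928e-01 -4.700e-03  0.000e+00 -3.000e-04] t 40.0 q6 -1.62
```

```bash
python3 -m handwheel '[[[-0.15,-0.005,0,0],[-0.35,-0.005,0,0],[-0.55,-0.005,0,0],[-0.72,-0.005,0,0],[-0.84,-0.005,0,0],[-0.91,-0.005,0,0],[-0.95,-0.005,0,0],[-0.97,-0.005,0,0],[-0.97,-0.005,0,0]]]'
python3 -m handwheel '[[[-0.01,0,0,0],[-0.015,0,0,0],[-0.02,0,0,0],[-0.02,0,0,0]]]'| grep -E 'pos|wrist'
python3 -m handwheel '[[[-0.005,0,0,0],[-0.01,0,0,0],[-0.01,0,0,0]]]'| grep -E 'pos|wrist'
python3 -m handwheel '[[[-0.005,0,0,0],[-0.01,0,0,0],[-0.01,0,0,0]]]'| grep -E 'pos|wrist'
```

```text
time_s: 41.15
eef_pos: [0.572, 0.1217, 0.0226]
eef_rot: [0.0, -0.021, 1.0, 0.0]
wrist_force: [-3.0, 0.2, 8.7]
opening: 0.739
grasp_force: 70.0
eef_pos: [0.5752, 0.1219, 0.0225]
wrist_force: [-6.7, -0.4, 10.2]
eef_pos: [0.5772, 0.122, 0.0225]
wrist_force: [-6.7, -1.2, 11.2]
eef_pos: [0.5792, 0.1221, 0.0226]
wrist_force: [-5.9, -0.7, 9.7]
```

```bash
python3 -m handwheel '[[[-0.005,0,0,0],[-0.01,0,0,0],[-0.01,0,0,0]]]'| grep -E 'pos|wrist'
python3 -m handwheel '[[[-0.005,0,0,0],[-0.01,0,0,0],[-0.01,0,0,0]]]'| grep -E 'pos|wrist'
python3 - <<'E'
from go import *
o,a=tool();print(loc(o['eef_pos'][:2]*1000,WO,WA),np.rad2deg(a),o['wrist_force'],o['opening'])
E
```

```text
eef_pos: [0.5812, 0.1222, 0.0225]
wrist_force: [-6.5, -1.6, 9.9]
eef_pos: [0.5817, 0.1222, 0.0226]
wrist_force: [-13.5, -1.2, 16.6]
[ -56.97579952 -100.66346911] -177.56442309943353 [-13.5244921   -1.19725029  16.64966238] 0.7411777768118089
```

```bash
python3 -m handwheel '[[[-0.01,0,0,0],[-0.01,0,0,0],[0,0,0,0],[0,0,0,0]]]'| grep -E 'pos|wrist'; python3 -m handwheel '[[[0,0,0,0],[0,0,0,0],[0,0,0,0],[0,0,-0.1,0],[0.03,0,-0.35,0],[0.2,0,-0.7,0],[0.4,0,-0.7,0],[0.4,0,-0.7,0]]]' 78
python3 - <<'E'
from go import *
home('w8.png',-100)
go(0,0)
E
```

```text
eef_pos: [0.5817, 0.1223, 0.0226]
wrist_force: [-12.8, -1.8, 15.6]
time_s: 44.65
eef_pos: [0.5024, 0.1191, 0.1638]
eef_rot: [0.001, -0.021, 1.0, 0.0]
wrist_force: [0.8, -0.1, -0.2]
opening: 0.915
grasp_force: 0.0
home [[-88.9, -131.5], [-10.1, -68.0]] (array([588.9, 123.5]), array([79.4, 64.2]), 2.8)
at [503.7 119.  163.3] yaw -177.6 -> shares [ 2.5417 -0.4871  0.      0.    ] t 44.7 q6 -1.61
```

All three cartons are home and square. The dimmer is next.

```bash
python3 -m handwheel '[[[0,-0.3,0,-0.03],[0,-0.6,0,-0.06],[0,-0.9,0,-0.06],[0,-1,0,-0.06],[0,-1,0,-0.06]]]' 85 | grep pos
python3 - <<'E'
from go import *
go(*fr(CO,CA,0,-60),160,187.7)
E
```

```text
eef_pos: [0.5129, -0.0824, 0.1612]
at [512.9 -82.4 161.2] yaw -172.6 -> shares [-0.7159 -0.744   0.006  -0.0033] t 45.3 q6 -2.09
```

```bash
python3 -m handwheel '[[[0,-0.35,0,-0.003],[-0.1,-0.7,0,-0.003],[-0.3,-0.745,0,-0.003],[-0.5,-0.745,0,-0.003],[-0.52,-0.745,0,-0.003],[-0.52,-0.745,0,-0.003]]]' | grep pos
python3 - <<'E'
from go import *
c=snap('top','top13.png');cartons(c['color'],world(c))
dim('w9.png');go(*fr(CO,CA,0,-60),48.5,187.7)
E
```

```text
eef_pos: [0.6349, -0.2132, 0.1605]
carton px [305 230] c [597.1 122.8] [96.7 64. ] yaw(+x red) -177.5 red [573. 120.]
carton px [269 233] c [592.5 221.4] [97.1 64.4] yaw(+x red) -177.9 red [568. 219.]
carton px [232 235] c [588.5 322.7] [96.7 64.5] yaw(+x red) -177.1 red [564. 321.]
console (array([ 665.9, -152.6]), array([119.9, 209.6]), 7.6) 37767
grip (array([ 673.4, -211.8]), array([29.9, 21.9]), 7.5) loc [ -0.7 -60.3]
marker (array([ 630.5, -165.6]), array([28.2, 17. ]), 8.4) 571 loc [-37.   -8.7]
at [ 634.3 -213.9  161.1] yaw -172.1 -> shares [-0.1983 -0.015   0.5628  0.0022] t 46.2 q6 -2.21
```

View pics/top13.png

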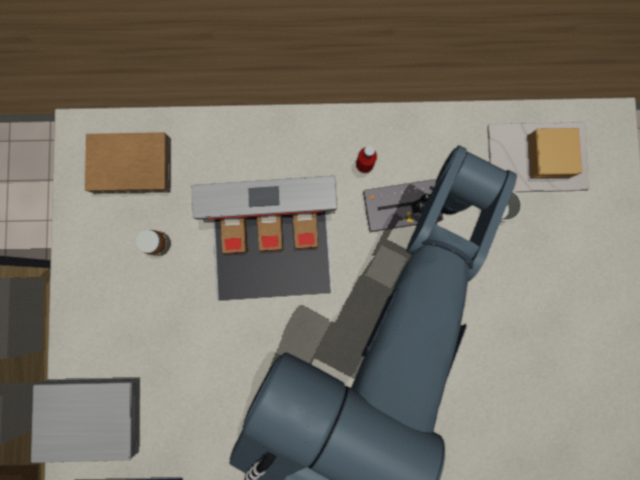

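The three cartons stand side by side under the bridge at (232,235), (269,233) and (305,230), red ends to the front. The bystanders are in place, and the grip is still at off.

```bash
python3 -m handwheel '[[[-0.2,-0.012,0,0.002],[-0.2,-0.012,0.2,0.002],[-0.2,-0.012,0.45,0.002],[-0.2,-0.012,0.56,0.002],[-0.2,-0.012,0.56,0.002]]]' | grep -E 'pos|wrist'
python3 -m handwheel '[[[0,0,0,0],[0,0,0,0],[0,0,0,0],[0,0,0,0],[0,0,0,0],[0,0,0,0]]]' 0
python3 - <<'E'
from go import *
o,a=tool();print(loc(o['eef_pos'][:2]*1000,CO,CA))
go(*fr(CO,CA,0,-8.6))
E
```

```text
eef_pos: [0.6734, -0.2114, 0.0478]
wrist_force: [0.7, 0.4, 0.4]
time_s: 47.55
eef_pos: [0.6756, -0.2123, 0.0506]
eef_rot: [0.001, -0.067, 0.998, -0.0]
wrist_force: [-1.4, -0.3, 5.6]
opening: 0.247
grasp_force: 59.7
[  1.41583013 -60.99165112]
at [ 675.6 -212.3   50.6] yaw -172.3 -> shares [0.0072 0.262  0.     0.    ] t 47.5 q6 -2.18
```

```bash
python3 -m handwheel '[[[0,0.05,0,0],[0,0.12,0,0],[0,0.18,0,0],[0,0.22,0,0],[0,0.245,0,0],[0,0.257,0,0],[0,0.257,0,0],[0,0.257,0,0]]]' | grep -E 'pos|wrist'
python3 -m handwheel '[[[0,0,0,0],[0,0,0,0],[0,0,0,0],[0,0,-0.2,0],[0.1,0,-0.5,0],[0.2,0,-0.6,0],[0.2,0,-0.6,0]]]' 85
python3 - <<'E'
from go import *
dim('w10.png')
E
```

```text
eef_pos: [0.6687, -0.1609, 0.0506]
wrist_force: [-2.1, 0.4, 7.6]
time_s: 49.42
eef_pos: [0.6291, -0.167, 0.1718]
eef_rot: [0.002, -0.066, 0.998, -0.001]
wrist_force: [-0.2, 0.4, -1.1]
opening: 0.996
grasp_force: 0.0
console (array([ 665.7, -152.4]), array([119.8, 210.5]), 7.8) 36663
grip (array([ 666.8, -160.4]), array([30.3, 22. ]), 8.3) loc [-0.3 -8.4]
marker (array([ 630.6, -165.4]), array([27.7, 15.4]), 9.4) 492 loc [-36.9  -8.5]
```

View pics/w10.png

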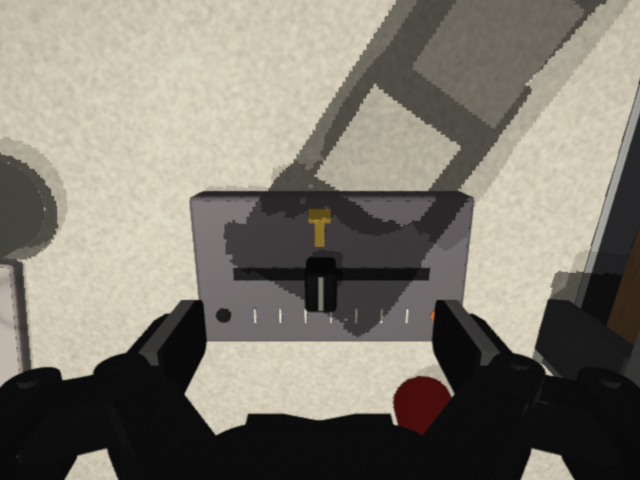

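The grip's white line at (321,293) is level with the marker at (319,228), agreeing within 0.1 mm. I'll check the cartons once more, then hand in.

```bash
python3 -m handwheel '[[[0.1,0,-0.3,0],[0.2,0,-0.5,0],[0.2,0,-0.5,0],[0.2,0,-0.5,0]]]' | grep pos
python3 - <<'E'
from go import *
c=snap('top','top14.png');cartons(c['color'],world(c))
E
```

```text
eef_pos: [0.5887, -0.1713, 0.2671]
carton px [305 230] c [597.5 122.9] [96.4 63.9] yaw(+x red) -177.3 red [574. 120.]
carton px [269 233] c [592.7 221.7] [96.8 64.4] yaw(+x red) -177.7 red [569. 219.]
carton px [232 235] c [588.4 323.1] [96.4 64.9] yaw(+x red) -177.8 red [565. 320.]
```

```bash
python3 -c "
from bench import ctrl
print(ctrl.hand_in())"
```

```text
the job is handed in; nothing more can be done
None
```

The job is handed in: the dimmer went to off first, all three cartons are home and square under the bridge with red ends out, and the dimmer now sits at the yellow marker; the second carton shifted about 10 mm after its first release, so I regrasped and re-seated it.

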